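# Make up the front-door and gate orders

## Robot

A 7-joint arm with a two-finger parallel gripper is mounted at the origin on the work surface. World frame = base frame: x ahead of the robot, y to its left, z up, the work surface at z = 0. Lengths are in m, angles in rad, forces in N, time in s.
With the tool pointing down it reaches from about 0.35 to 0.9 m from the base axis. Payload 8.1 kg.
Tool frame: the origin (TCP) lies midway between the tips of the shut fingers; the grasp point (between the pads) lies 19 mm behind it; z points along the fingers, y is the line along which they close (so a half turn about z gives the same grasp; the last joint's range is limited). The gripper opens to 92 mm and grips with 3 to 60 N. Pads are 19 mm wide; open, the fingers measure 130 mm over their backs; the gripper's body (75 mm by 190 mm) begins 47 mm behind the grasp point.
Start: joints at [1.008, 0.434, 0.025, 1.573, -0.012, 1.134, -0.075], TCP at [0.277, -0.56, 0.227] pointing down, gripper open.
Joint ranges: [-2.62, 2.62], [-0.44, 2.09], [-1.27, 1.32], [0.08, 2.57], [-1.32, 4.46], [0.12, 2], [-2.74, 2.74]. Speed limits (rad/s): [2.22, 2.22, 3.01, 3.01, 3.14, 3.14, 3.14].

## Interface

Orientations are given as a rotation vector (axis times angle).
In Python, from cell import arm gives the robot as it stands.
- The arm moves only by the tool carry_out, never from a script. Its arguments are lists of equal length, an entry for each row: "claw": the finger opening in cm, from 0 to 9.18; "delta_pos": the shift along the tool's x, y, z in cm, a list of three; "angular": the turn, a rotation vector about the tool's x, y, z in rad, a list of three. In form: {"claw": [claw, ...], "delta_pos": [[dx, dy, dz], ...], "angular": [[ax, ay, az], ...]}. A call has 1 to 20 rows; each row shifts and turns the commanded pose from where the row before left it, along the tool's axes as they then stand; what a row does not reach is not made up. A row lasts 1/10 s, in which the tool goes at most 50 mm and 8.59 degrees, less where a joint would pass 70% of its speed; a pose out of reach is approached as far as the arm can. A call with a gripper value outside its range is refused whole. The fingers move at their own pace and stop on an object; "force" is the grip in N (left out, the last holds). Time passes only in rows, so rows that do not move let the fingers close. It gives the time, the measured TCP pose, the force, the opening and the grip force at its end, in the units of the state.
- arm.observe(): the state, without advancing time (a new reading comes with each control period).
- arm.get_image(name): name is "side" or "top"; returns a dict with "frame" (384x512x3 uint8, red, green, blue), "mtx" (3x3 intrinsics, pixels), "T" (4x4, takes a point from camera to world coordinates). Camera axes: x right, y down, z forward; pixel columns grow to the right and rows downward; lengths in m; the calibration is good to about 2 mm. A picture is of the moment at which its call begins. There is no depth.
- arm.sign_off(): hands the job in; it is judged then, once.
Trained networks look in a picture, given as the dict that the camera call returned (one of the last four; its "shot" number tells which), for a name from the list of things; names that differ only in an ending like _2 or _b are one class to them, and where a whole thing is asked for, a point or a joint stands for the part that bears it (a point fixed in the world has none). Each returns a list of dicts, best first, with "conf" (0 to 1); they miss things now and then, are a little off and sometimes report something else, mostly with a low value. They report only what shows in the picture. A call takes as long as a camera call. They do not tell look-alikes from the thing itself.
- arm.look_for(label, picture): "centre" ([column, row] as shares, 0 to 1, of the picture: columns of its width, rows of its height, amid what is visible of it).
- arm.trace(label, picture): "region" (384x512 bool, what is visible of it) and "centre" ([column, row] as shares, 0 to 1, of the picture: columns of its width, rows of its height, amid what is visible of it).
- arm.place_of(label, picture): "centre" ([column, row] as shares, 0 to 1, of the picture: columns of its width, rows of its height: a listed point, or the origin of a listed thing).
The state is a dict: "clock": time; "joints": joint angles; "dq": joint speeds; "joint_efforts": joint torques, N m; "position": TCP position; "ee_rot": TCP orientation; "force": force on the tool from outside, world axes, zero at the start; "ft_torque": the same for the moment, N m; "width": opening from 0.0 (shut) to 1.0 (fully open); "gripper_force": force on a finger pad.
Only numpy, scipy, OpenCV 4.12 (cv2) and the standard library are available. Lean on these libraries where they do the work, as an engineer would, in place of code of your own. Each camera call takes 0.05 s, during which the arm holds its last target. There are 200 camera calls.

## Task

Make up two customer orders from the loose stock on the key-shop bench. Front-door order, in the long narrow tray: stand the round lock cylinder in the square pocket and lay both door wedges, on their sides as they are, in the longer pocket, packed head to tail with their slopes together so that they lie flat as one rectangle. Gate order, in the wide tray: lay the larger padlock flat in the wider pocket and the slide bolt flat on its plate in the narrower one; leave the smaller padlock where it lies.

Things in the scene. Friction and masses are not known exactly. Their poses are not given: they have to be found in the camera images.
- wedge_a: black rubber door wedge on its side, 36 mm high, 80 g; from above a right trapezoid, x from head to tail: head face (36 wide) at x = -33 mm, tail face (14 wide) at x = +33; straight side at y = -7, sloping side from y = +29 (head) to +7 (tail). Origin on the underside, z up. Both end faces are parallel, upright: grip end to end along x (66 mm) at y = 0. Same as wedge_b; interchangeable
- wedge_b: black rubber door wedge on its side, 36 mm high, 80 g; from above a right trapezoid, x from head to tail: head face (36 wide) at x = -33 mm, tail face (14 wide) at x = +33; straight side at y = -7, sloping side from y = +29 (head) to +7 (tail). Origin on the underside, z up. Both end faces are parallel, upright: grip end to end along x (66 mm) at y = 0. Same as wedge_a; interchangeable
- cylinder_lock: round brass lock cylinder standing upright: flange 38 mm diameter and 8 mm high at the bottom, barrel 30 mm diameter above it, 40 mm high in all; about 160 g. Origin at the centre of the underside, z up along the axis
- large_padlock: the larger of the two brass padlocks, lying flat; about 280 g. Body 44 mm (x) by 46 mm (y) by 24 mm high, origin at the centre of the body's underside; steel shackle reaches 34 mm out of the body to +x (so the whole spans x -22 to +56 mm). Grip the body across y
- small_padlock: the smaller brass padlock, lying flat, to be left where it lies: body 26 mm (x) by 28 mm (y) by 14 mm high, shackle reaching 20 mm out to +x; origin at the centre of the body's underside
- bolt: steel slide bolt lying on its base plate, about 130 g: plate 84 mm (x) by 34 mm (y) by 3 mm, origin at the centre of its underside; middle block housing 30 mm (x) by 22 mm (y), top at 21 mm, to grip across y; 10 mm rod lengthwise at 11 mm height, x -40 to +44 mm, with a small knob up to 25 mm at x = -30 mm
- door_tray: fixed grey tray, long and narrow: 164 (x) by 74 mm (y), origin at centre of underside; walls 4 thick, floor top 4 mm, rim and divider top 10 mm. Wedge pocket 86 (x) by 66 (y) inside, centre x -35, y 0; square cylinder pocket 66 by 66, centre x +45, y 0. Head to tail along x, slopes together, straight sides to the long walls, the wedges fill 66 by 50 mm; otherwise they need 72 and do not fit
- gate_tray: fixed grey tray, wide: 108 (x) by 142 mm (y), origin at centre of underside; walls 4 thick, floor top 4 mm, rim and divider top 10 mm. Wider pocket, for the large padlock: 100 (x) by 72 (y) inside, centre x 0, y +31. Narrower pocket, for the bolt: 100 (x) by 58 (y), centre x 0, y -38. Padlock and bolt lie lengthwise along x, either way round
Mind the look-alikes: they are no part of the job. Leave any green look-alike of the large_padlock alone.

How it is judged:
At the end, for the whole second after the job is handed in: All five lie still, flat on the floor of their pockets (within 3.5 mm, 0.1 rad): wedges lengthwise (0.3 rad), one along each long wall, 8 to 28 mm off the middle line; cylinder, bolt within 16 mm of pocket middle; large padlock within 30 mm lengthwise, 16 mm across. Small padlock moved under 30 mm (height (world z) of wedge_a between 0 and 0.0075 m and angle between each of wedge_a, wedge_b, cylinder_lock, large_padlock, bolt's own z axis and vertical below 0.1 rad and linear speed of each of wedge_a, wedge_b, cylinder_lock, large_padlock, bolt below 0.02 m/s and angular speed of each of wedge_a, wedge_b, cylinder_lock, large_padlock, bolt below 0.2 rad/s and x of wedge_a in the frame of door_tray between -0.048 and -0.022 m and angle between the x axis of each of wedge_a, wedge_b and the x axis of door_tray, either way round below 0.3 rad and height (world z) of wedge_b between 0 and 0.0075 m and x of wedge_b in the frame of door_tray between -0.048 and -0.022 m and ((y of wedge_a in the frame of door_tray between -0.028 and -0.008 m and y of wedge_b in the frame of door_tray between 0.008 and 0.028 m) or (y of wedge_b in the frame of door_tray between -0.028 and -0.008 m and y of wedge_a in the frame of door_tray between 0.008 and 0.028 m)) and height (world z) of cylinder_lock between 0 and 0.0075 m and x of cylinder_lock in the frame of door_tray between 0.029 and 0.061 m and y of cylinder_lock in the frame of door_tray between -0.016 and 0.016 m and height (world z) of large_padlock between 0 and 0.0075 m and x of large_padlock in the frame of gate_tray between -0.03 and 0.03 m and y of large_padlock in the frame of gate_tray between 0.015 and 0.047 m and height (world z) of bolt between 0 and 0.0075 m and x of bolt in the frame of gate_tray between -0.016 and 0.016 m and y of bolt in the frame of gate_tray between -0.053 and -0.023 m and distance of small_padlock from where it was at the start of the episode below 0.03 m); the robot touches nothing.
It fails at once if the small padlock is moved by more than 30 mm (distance of small_padlock from where it was at the start of the episode above 0.03 m).
It also fails if it takes over 120 s, if anything falls off the work surface, if the arm or the gripper's body presses on something with over 40 N, if the wrist force passes 120 N, or if a joint passes its speed limit or range.

## Working session

There is one attempt and no reset: what is moved stays moved. The work goes in short steps, Python scripts to look and compute and a tool call to move; the robot and the scene stay as the last step left them, time stands still between calls to the robot, and variables do not carry over. Pictures are saved under pics/ and viewed, at most 14 in all, crops included, and the job is handed in when it is done.

Besides the shell and the picture viewer there is one more tool, called by a JSON object that holds its "fn" and its "kwargs", one argument or row to a line. carry_out: Moves the arm, as the interface text tells. Its arguments: {"type":"object","properties":{"claw":{"type":"array","items":{"type":"number"}},"delta_pos":{"type":"array","items":{"type":"array","items":{"type":"number"}}},"angular":{"type":"array","items":{"type":"array","items":{"type":"number"}}},"force":{"type":"number"}},"required":["claw","delta_pos","angular"]}

```bash
mkdir -p pics; ls; cat > h.py <<'E'
import numpy as np, cv2
from cell import arm
def px2w(p,u,v,z):
    K=np.array(p["mtx"]);T=np.array(p["T"])
    d=T[:3,:3]@np.linalg.solve(K,[u,v,1.]);o=T[:3,3]
    return o+d*(z-o[2])/d[2]
def w2px(p,X):
    T=np.array(p["T"]);c=T[:3,:3].T@(np.asarray(X,float)-T[:3,3]);q=np.array(p["mtx"])@c
    return q[:2]/q[2]
E
python3 - <<'E'
from h import *
np.set_printoptions(precision=3,suppress=True)
s=arm.observe();print(s)
for n in("top","side"):
    p=arm.get_image(n);cv2.imwrite(f"pics/{n}0.png",p["frame"][...,::-1])
    print(n,np.array(p["T"]).round(3).tolist(),np.array(p["mtx"]).round(1).tolist())
    for l in("wedge_a","cylinder_lock","large_padlock","small_padlock","bolt","door_tray","gate_tray"):
        print(l,[(np.round(np.array(d["centre"])*[512,384],1).tolist(),round(d["conf"],2)) for d in arm.place_of(l,p)][:5],[(np.round(np.array(d["centre"])*[512,384],1).tolist(),int(d["region"].sum()),round(d["conf"],2)) for d in arm.trace(l,p)][:5])
E
```

```text
pics
{'clock': 0.0, 'joints': array([ 1.008,  0.435,  0.025,  1.574, -0.012,  1.134, -0.075]), 'dq': array([ 0.   , -0.001,  0.001,  0.   , -0.001,  0.001, -0.003]), 'joint_efforts': array([  0.002, -66.786,   0.985, -31.445,  -0.061,   0.043,   0.   ]), 'position': array([ 0.277, -0.56 ,  0.226]), 'ee_rot': array([-3.057, -0.715,  0.001]), 'force': array([0.037, 0.082, 0.299]), 'ft_torque': array([0.   , 0.013, 0.019]), 'gripper_force': 0.0, 'width': 0.9991854590042437}
top [[0.124, -0.972, 0.201, 0.191], [-0.992, -0.123, 0.02, -0.002], [0.005, -0.202, -0.979, 1.166], [0.0, 0.0, 0.0, 1.0]] [[416.5, 0.0, 263.7], [0.0, 416.5, 192.2], [0.0, 0.0, 1.0]]
wedge_a [([180.4, 177.7], 0.68), ([362.6, 203.0], 0.56)] [([364.0, 207.4], 323, 0.77), ([178.0, 174.6], 280, 0.62), ([330.9, 132.8], 1417, 0.4)]
cylinder_lock [([406.6, 183.1], 0.66)] [([404.8, 179.1], 175, 0.59)]
large_padlock [([403.2, 286.4], 0.85), ([294.0, 194.8], 0.65), ([306.5, 241.2], 0.59)] [([301.2, 194.8], 372, 0.91), ([403.8, 286.0], 336, 0.76)]
small_padlock [([143.7, 148.0], 0.67)] [([139.4, 146.5], 117, 0.4), ([231.0, 129.1
[... 338 characters left out ...]
0, 0.0, 250.3], [0.0, 407.0, 201.7], [0.0, 0.0, 1.0]]
wedge_a [([304.0, 170.8], 0.83), ([173.2, 252.3], 0.61)] [([168.0, 246.0], 607, 0.95), ([306.3, 167.9], 333, 0.9), ([221.0, 220.6], 353, 0.37)]
cylinder_lock [([303.0, 151.7], 0.41)] [([303.7, 141.9], 127, 0.54)]
large_padlock [([308.7, 201.2], 0.92), ([263.0, 193.4], 0.82), ([383.9, 176.6], 0.58)] [([308.0, 194.0], 311, 0.82), ([264.8, 185.3], 299, 0.74), ([306.8, 168.7], 329, 0.73), ([381.7, 172.9], 134, 0.63)]
small_padlock [([99.5, 265.7], 0.48)] [([101.9, 263.4], 220, 0.7)]
bolt [([222.7, 220.4], 0.89)] [([221.6, 219.8], 362, 0.88)]
door_tray [([229.6, 161.6], 0.81)] [([230.4, 161.6], 638, 0.89)]
gate_tray [([163.5, 203.8], 0.88)] []
```

```bash
python3 - <<'E'
import cv2
a=cv2.imread("pics/top0.png")[80:320,110:430];cv2.imwrite("pics/topc.png",cv2.resize(a,(800,600),interpolation=cv2.INTER_CUBIC))
b=cv2.imread("pics/side0.png")[110:290,70:410];cv2.imwrite("pics/sidec.png",cv2.resize(b,(800,424),interpolation=cv2.INTER_CUBIC))
E
```

```text
(no output)
```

View pics/topc.png

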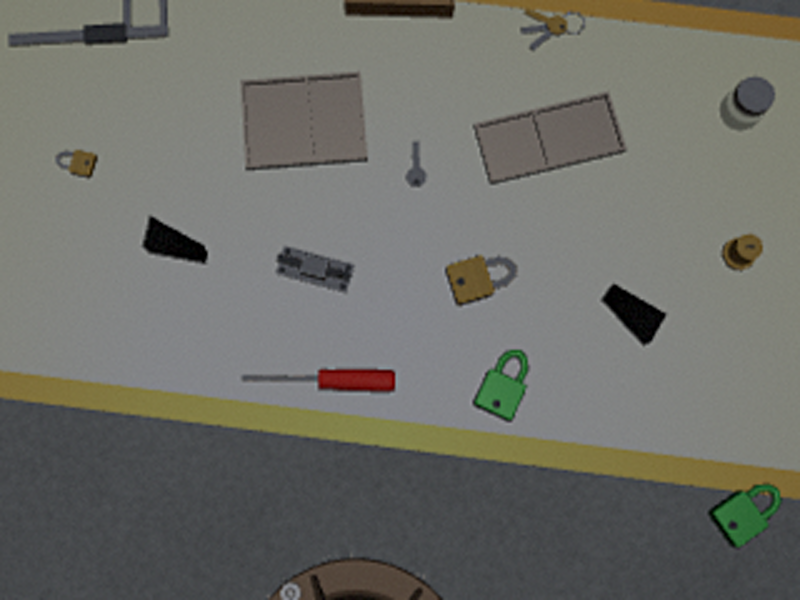

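View pics/sidec.png

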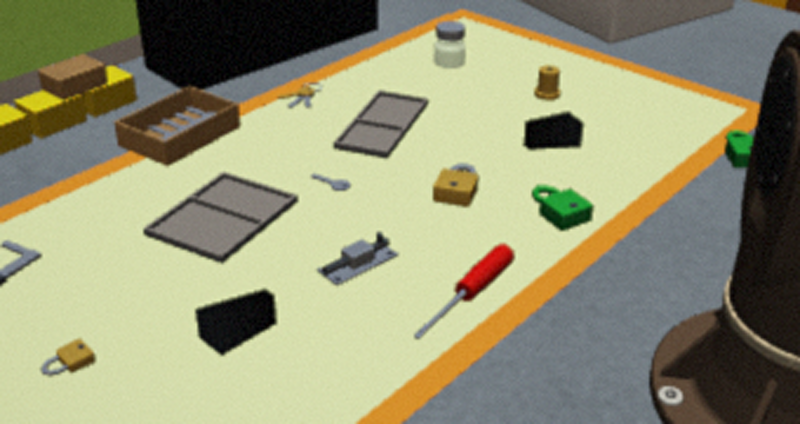

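Top view: the large brass padlock is at about (298,192). It could be mistaken for the green padlocks at (308,238) and (404,287), or the small brass one at (141,145); I choose the brass one at (298,192). The wedges are at (180,176) and (363,205), the cylinder at (407,181) and the bolt at (236,188). The door tray is at (330,135) with its longer pocket to the right. The gate tray is at (231,129) with its wider pocket to the left. Next I fit poses to the silhouettes.

```bash
cat > fit.py <<'E'
from h import *
from scipy.optimize import minimize
S=4
def box(x0,x1,y0,y1,z0,z1): return [(x,y,z) for x in(x0,x1) for y in(y0,y1) for z in(z0,z1)]
def cyl(r,z0,z1): return [(r*np.cos(t),r*np.sin(t),z) for t in np.linspace(0,6.28,24) for z in(z0,z1)]
M={"wedge":[[(x,y,z) for x,y in((-33,-7),(33,-7),(33,7),(-33,29)) for z in(0,36)]],
"cyl":[cyl(19,0,8),cyl(15,0,40)],"pad":[box(-22,22,-23,23,0,24)],
"spad":[box(-13,13,-14,14,0,14)],
"bolt":[box(-42,42,-17,17,0,3),box(-15,15,-11,11,0,21),box(-40,44,-5,5,6,16),box(-33,-27,-3,3,6,25)],
"door":[box(-82,82,-37,37,0,10)],"gate":[box(-54,54,-71,71,0,10)]}
def render(p,m,q,win,z0=0):
    c,s=np.cos(q[2]),np.sin(q[2]);im=np.zeros(((win[3]-win[1])*S,(win[2]-win[0])*S),np.uint8)
    for part in M[m]:
        P=np.array(part)/1000.;W=np.c_[q[0]+c*P[:,0]-s*P[:,1],q[1]+s*P[:,0]+c*P[:,1],P[:,2]+z0]
        uv=np.array([w2px(p,X) for X in W]);uv=((uv-[win[0],win[1]]+.5)*S-.5)
        h=cv2.convexHull(uv.astype(np.float32));cv2.fillConvexPoly(im,np.round(h*16).astype(np.int32),255,shift=4)
    return im>0
def mask(p,uv,r,brass=False):
    u,v=np.round(uv).astype(int);win=(max(u-r,0),max(v-r,0),min(u+r,512),min(v+r,384))
    a=p["frame"][win[1]:win[3],win[0]:win[2]].astype(np.float32)
    if brass: d=a[...,0]-a[...,2]; lo=np.median(d);d=d-lo;hi=np.percentile(d,97)
    else:
        d=np.linalg.norm(a-np.median(a.reshape(-1,3)[a.reshape(-1,3).sum(1)>np.percentile(a.sum(2),50)],0),axis=2);hi=np.percentile(d,97)
    d=cv2.resize(d,None,fx=S,fy=S,interpolation=cv2.INTER_CUBIC);m=(d>hi*(.45)).astype(np.uint8)
    n,l,st,ce=cv2.connectedComponentsWithStats(m);cc=np.array(m.shape[::-1])/2
    k=min(range(1,n),key=lambda i:np.linalg.norm(ce[i]-cc)-st[i,4]**.5*1.0)
    return l==k,win
def fit(views,m,x0,yaws,z0=0):
    def cost(q):
        t=0
        for p,mk,win in views:
            r=render(p,m,q,win,z0);t+=1-(r&mk).sum()/max(1,(r|mk).sum())
        return t/len(views)
    best=[]
    for y in yaws:
        s0=np.array([*x0,y]);sim=s0+np.array([[0,0,0],[.012,0,0],[0,.012,0],[0,0,.3]])
        o=minimize(cost,s0,method="Nelder-Mead",options=dict(initial_simplex=sim,xatol=2e-4,fatol=1e-4,maxiter=150));best.append((o.fun,o.x))
    return sorted(best,key=lambda b:b[0])
E
cat > run1.py <<'E'
from fit import *
t=arm.get_image("top");s=arm.get_image("side")
Y=np.arange(0,6.28,np.pi/4)
L=[("wedge",(180,176),(168,248),.018,24,40),("wedge",(363,206),(305,168),.018,24,26),("cyl",(407,181),(303,145),.02,16,18),("pad",(298,192),(264,189),.012,22,26),("spad",(142,146),(101,262),.007,14,18),("bolt",(236,188),(222,220),.005,24,30),("door",(330,135),None,.005,48,0),("gate",(232,129),None,.005,45,0)]
for m,a,b,z,ra,rb in L:
    x0=px2w(t,*a,z)[:2];br=m in("pad","spad")
    vt=[(t,*mask(t,a,ra,br))];vs=[(s,*mask(s,b,rb,br))] if b else []
    ys=[0] if m=="cyl" else Y if m in("wedge","bolt") else Y[:4]
    for nm,v in (("T",vt),("S",vs),("TS",vt+vs)):
        if v:
            f=fit(v,m,x0,ys);print(m,nm,*[(round(c,3),q.round(4).tolist()) for c,q in f[:2]])
E
time python3 run1.py
```

```text
wedge T (np.float64(0.052), [0.4338, 0.262, 4.6339]) (np.float64(0.053), [0.4341, 0.2622, 4.6463])
wedge S (np.float64(0.036), [0.4367, 0.2596, 4.6676]) (np.float64(0.036), [0.4366, 0.2598, 4.6498])
wedge TS (np.float64(0.078), [0.4346, 0.2617, 4.6446]) (np.float64(0.079), [0.4345, 0.2616, 4.6661])
wedge T (np.float64(0.046), [0.4325, -0.2574, 1.1477]) (np.float64(0.048), [0.4324, -0.2578, 1.1639])
wedge S (np.float64(0.045), [0.436, -0.2611, 1.2022]) (np.float64(0.047), [0.4361, -0.2613, 1.2024])
wedge TS (np.float64(0.082), [0.4327, -0.258, 7.431]) (np.float64(0.082), [0.4331, -0.2577, 1.1628])
cyl T (np.float64(0.107), [0.5116, -0.3756, 0.0302])
cyl S (np.float64(0.197), [0.5173, -0.3837, -0.2867])
cyl TS (np.float64(0.16), [0.512, -0.3755, 0.0265])
pad T (np.float64(0.179), [0.4409, -0.073, 2.021]) (np.float64(0.179), [0.4416, -0.0724, 1.9637])
pad S (np.float64(0.423), [0.4548, -0.0917, 0.5347]) (np.float64(0.424), [0.4549, -0.0911, 2.1318])
pad TS (np.float64(0.316), [0.442, -0.0738, 0.4858]) (np.float64(0.316), [0.442, -0.0727, 0.4651])
spad T (np.float64(0.279), [0.5237, 0.38
[... 297 characters left out ...]
35, 1.432]) (np.float64(0.084), [0.4337, 0.1042, 1.4355])
bolt S (np.float64(0.105), [0.4361, 0.1012, 1.4645]) (np.float64(0.106), [0.4359, 0.1014, 1.4654])
bolt TS (np.float64(0.107), [0.4344, 0.1029, 1.4411]) (np.float64(0.108), [0.434, 0.1029, 1.4331])
door T (np.float64(0.031), [0.6225, -0.1469, 1.9451]) (np.float64(0.031), [0.6224, -0.1469, -1.1965])
door TS (np.float64(0.031), [0.6225, -0.1469, 1.9451]) (np.float64(0.031), [0.6224, -0.1469, -1.1965])
gate T (np.float64(0.034), [0.6076, 0.1413, 0.2059]) (np.float64(0.035), [0.6077, 0.141, 3.3484])
gate TS (np.float64(0.034), [0.6076, 0.1413, 0.2059]) (np.float64(0.035), [0.6077, 0.141, 3.3484])
real	0m13.870s
user	0m10.746s
sys	0m0.311s
```

```bash
cat > run2.py <<'E'
from fit import *
t=arm.get_image("top");s=arm.get_image("side")
# U shackles
M["pad"]+=[box(22,44,8,16,8,16),box(22,44,-16,-8,8,16),box(44,50,-15,-6,8,16),box(44,50,6,15,8,16),box(48,56,-10,10,8,16)]
M["spad"]+=[box(13,27,5,9,4,9),box(13,27,-9,-5,4,9),box(27,33,-7,7,4,9)]
Y=np.arange(0,6.28,np.pi/4)
L=[("pad",(301,192),(264,187),.012,24,24),("spad",(139,146),(101,262),.007,16,20),("door",None,(231,162),.005,48,34),("gate",None,(164,202),.005,45,40),("cyl",(407,181),(303,145),.02,13,13)]
X={"door":(.6225,-.147),"gate":(.6076,.141)}
Q={"wedge1":(.4352,.2608,4.65),"wedge2":(.434,-.259,1.17),"bolt":(.4348,.1023,1.447),"door":(.6225,-.147,1.945),"gate":(.6076,.141,.206)}
for m,a,b,z,ra,rb in L:
    x0=px2w(t,*a,z)[:2] if a else X[m]
    vt=[(t,*mask(t,a,ra))] if a else [];vs=[(s,*mask(s,b,rb))] if b else []
    ys=[0] if m=="cyl" else Y
    for nm,v in (("T",vt),("S",vs),("TS",vt+vs)):
        if v and not(nm=="TS" and not a):
            f=fit(v,m,x0,ys);print(m,nm,*[(round(float(c),3),q.round(4).tolist()) for c,q in f[:2]])
    Q[m]=f[0][1]
for n,p in(("t",t),("s",s)):
    im=cv2.resize(p["frame"],None,fx=4,fy=4,interpolation=cv2.INTER_CUBIC)[...,::-1].copy()
    for m,q in Q.items():
        r=render(p,m.rstrip("12"),q,(0,0,512,384));c,_=cv2.findContours(r.astype(np.uint8),0,1);cv2.drawContours(im,c,-1,(0,0,255),1)
    im=im[80*4:320*4,110*4:430*4] if n=="t" else im[110*4:290*4,70*4:410*4]
    cv2.imwrite(f"pics/ov_{n}.png",cv2.resize(im,(800,600 if n=="t" else 424),interpolation=cv2.INTER_AREA))
    if n=="t":cv2.imwrite("pics/padclose.png",cv2.resize(p["frame"][165:260,270:340,::-1],(420,570),interpolation=cv2.INTER_CUBIC))
E
python3 run2.py
```

```text
pad T (0.08, [0.4399, -0.0719, 5.1444]) (0.081, [0.44, -0.0719, 5.1436])
pad S (0.148, [0.4436, -0.0765, -1.0916]) (0.148, [0.4435, -0.0762, 5.1905])
pad TS (0.124, [0.4398, -0.0718, 5.1499]) (0.125, [0.4398, -0.072, 5.1506])
spad T (0.149, [0.5224, 0.3876, 1.4409]) (0.15, [0.5225, 0.388, 1.4575])
spad S (0.206, [0.5253, 0.3857, 1.4337]) (0.206, [0.5256, 0.3861, 1.4344])
spad TS (0.206, [0.523, 0.3873, 1.4299]) (0.207, [0.523, 0.3873, 1.4292])
door S (0.035, [0.6278, -0.152, 1.9382]) (0.035, [0.6278, -0.152, 5.0798])
gate S (0.052, [0.612, 0.1391, 0.2222]) (0.052, [0.612, 0.1391, 3.3638])
cyl T (0.139, [0.5115, -0.3753, 0.0441])
cyl S (0.113, [0.516, -0.3821, -0.0268])
cyl TS (0.133, [0.5125, -0.3762, -0.0265])
```

View pics/ov_t.png

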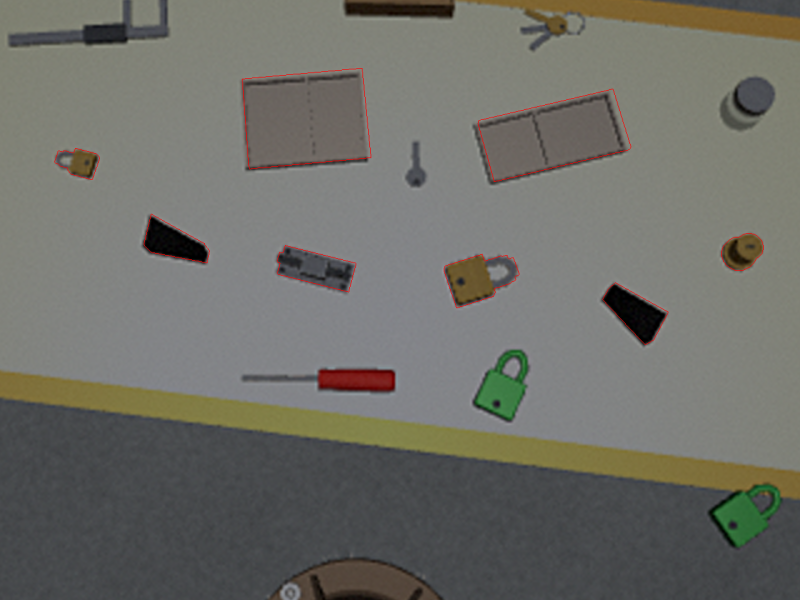

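View pics/ov_s.png

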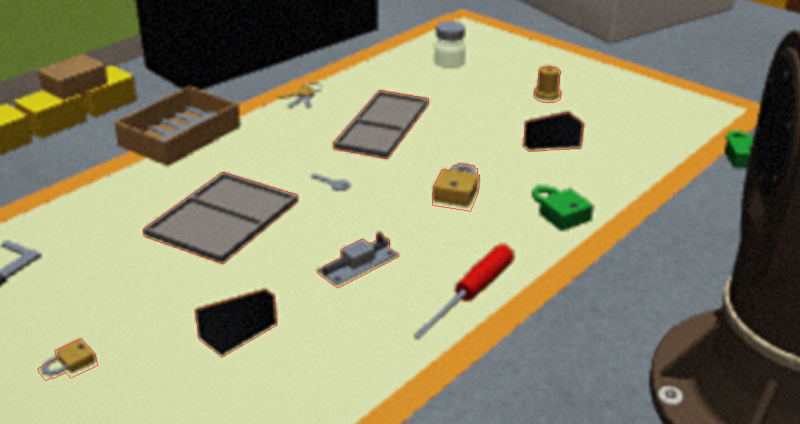

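View pics/padclose.png

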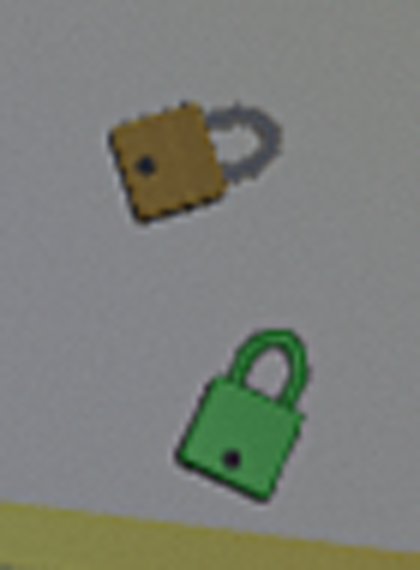

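The overlays match both views, and the crop confirms the padlock: the brass one at (298,192), lying at 45 mm body size, not green. Next is a helper that turns world targets into tool-axis moves. I start with wedge W2, the one at negative y.

```bash
cat > go.py <<'E'
import sys
from h import *
from scipy.spatial.transform import Rotation as Ro
DOOR=(.625,-.1495,1.942);GATE=(.610,.140,.213)
def tr(t,x,y): c,s=np.cos(t[2]),np.sin(t[2]);return t[0]+c*x-s*y,t[1]+s*x+c*y
def goal(x,y,z,th):
    s=arm.observe();R=Ro.from_rotvec(s["ee_rot"]).as_matrix();d=np.array([x,y,z])-s["position"]
    Y=np.array([np.cos(th),np.sin(th),0]);Z=np.array([0,0,-1.]);G=np.c_[np.cross(Y,Z),Y,Z]
    w=Ro.from_matrix(R.T@G).as_rotvec();sh=100*R.T@d
    n=int(np.ceil(np.linalg.norm(sh)/4));m=max(1,int(np.ceil(np.linalg.norm(w)/.14)))
    print("t",round(s["clock"],2),"pos",s["position"].round(4),"q",np.round(s["joints"],2),"w",round(s["width"]*9.2,2),"gf",round(s["gripper_force"],1))
    print(" target",np.round([x,y,z,th],4),"shift cm",sh.round(2),"n",n,"per",(sh/n).round(2)," rot",w.round(3),"m",m,"per",(w/m).round(3))
if __name__=="__main__": goal(*[float(v) for v in sys.argv[1:5]])
E
python3 go.py .4343 -.2592 .10 -1.967
python3 -c "
from go import *
for n,a in dict(W2=(DOOR,-.035,-.021),W1=(DOOR,-.035,.021),cyl=(DOOR,.048,0),pad=(GATE,-.017,.031),bolt=(GATE,0,-.038)).items(): print(n,np.round(tr(*a),4))"
```

```text
t 1.7 pos [ 0.2773 -0.5601  0.2267] q [ 1.01  0.43  0.03  1.57 -0.01  1.13 -0.08] w 9.2 gf 0.0
 target [ 0.4343 -0.2592  0.1    -1.967 ] shift cm [ 27.42 -20.    12.67] n 10 per [ 2.74 -2.    1.27]  rot [ 0.    -0.     0.856] m 7 per [ 0.    -0.     0.122]
W2 [ 0.6573 -0.1745]
W1 [ 0.6181 -0.1897]
cyl [ 0.6076 -0.1048]
pad [0.5868 0.1667]
bolt [0.618  0.1029]
```

{"fn": "carry_out", "kwargs": {
  "claw": [9.18,9.18,9.18,9.18,9.18,9.18,9.18,9.18,9.18,9.18,9.18,9.18,9.18,9.18,9.18,9.18,9.18,9.18,9.18],
  "delta_pos": [
    [2.74,-2,1.27],
    [2.74,-2,1.27],
    [2.74,-2,1.27],
    [2.74,-2,1.27],
    [2.74,-2,1.27],
    [2.74,-2,1.27],
    [2.74,-2,1.27],
    [2.74,-2,1.27],
    [2.74,-2,1.27],
    [2.74,-2,1.27],
    [0,0,0],
    [0,0,0],
    [0,0,0],
    [0,0,0],
    [0,0,0],
    [0,0,0],
    [0,0,0],
    [0,0,0],
    [0,0,0]
  ],
  "angular": [
    [0,0,0],
    [0,0,0],
    [0,0,0],
    [0,0,0],
    [0,0,0],
    [0,0,0],
    [0,0,0],
    [0,0,0],
    [0,0,0],
    [0,0,0],
    [0,0,0.122],
    [0,0,0.122],
    [0,0,0.122],
    [0,0,0.122],
    [0,0,0.122],
    [0,0,0.122],
    [0,0,0.122],
    [0,0,0],
    [0,0,0]
  ],
  "force": 30
}}

```text
clock: 3.6
position: [0.4343, -0.2593, 0.0998]
ee_rot: [3.082, -0.609, 0.0]
force: [-0.4, -0.5, -0.9]
width: 1.001
gripper_force: 0.0
```

```bash
python3 go.py .4343 -.2592 .009 -1.967
```

```text
t 3.6 pos [ 0.4343 -0.2593  0.0998] q [ 0.33  0.4   0.14  2.02 -0.08  0.73 -1.45] w 9.21 gf 0.0
 target [ 0.4343 -0.2592  0.009  -1.967 ] shift cm [-0.   -0.01  9.08] n 3 per [-0.   -0.    3.03]  rot [ 0.    -0.     0.006] m 1 per [ 0.    -0.     0.006]
```

Tracking is accurate. Descend, grip at 20 N and lift.

{"fn": "carry_out", "kwargs": {
  "claw": [9.18,9.18,9.18,9.18,6,6,6,6,6,6,6,6,6,6,6],
  "delta_pos": [
    [0,0,3],
    [0,0,3],
    [0,0,2.1],
    [0,0,1],
    [0,0,0],
    [0,0,0],
    [0,0,0],
    [0,0,0],
    [0,0,0],
    [0,0,0],
    [0,0,0],
    [0,0,-2],
    [0,0,-3],
    [0,0,-3],
    [0,0,0]
  ],
  "angular": [
    [0,0,0],
    [0,0,0],
    [0,0,0],
    [0,0,0],
    [0,0,0],
    [0,0,0],
    [0,0,0],
    [0,0,0],
    [0,0,0],
    [0,0,0],
    [0,0,0],
    [0,0,0],
    [0,0,0],
    [0,0,0],
    [0,0,0]
  ],
  "force": 25
}}

```text
clock: 5.1
position: [0.4364, -0.2604, 0.0924]
ee_rot: [3.079, -0.615, 0.01]
force: [0.3, -0.2, -1.3]
width: 0.715
gripper_force: 25.0
```

```bash
python3 go.py .6573 -.1745 .09 -1.2
```

```text
t 5.1 pos [ 0.4364 -0.2604  0.0924] q [ 0.33  0.41  0.14  2.02 -0.08  0.71 -1.45] w 6.58 gf 25.0
 target [ 0.6573 -0.1745  0.09   -1.2   ] shift cm [ 17.1  -16.42   0.35] n 6 per [ 2.85 -2.74  0.06]  rot [ 0.003 -0.006 -0.765] m 6 per [ 0.    -0.001 -0.127]
```

{"fn": "carry_out", "kwargs": {
  "claw": [6,6,6,6,6,6,6,6,6,6,6,6,6,6],
  "delta_pos": [
    [2.85,-2.74,0],
    [2.85,-2.74,0],
    [2.85,-2.74,0],
    [2.85,-2.74,0],
    [2.85,-2.74,0],
    [2.85,-2.74,0],
    [0,0,0],
    [0,0,0],
    [0,0,0],
    [0,0,0],
    [0,0,0],
    [0,0,0],
    [0,0,0],
    [0,0,0]
  ],
  "angular": [
    [0,0,0],
    [0,0,0],
    [0,0,0],
    [0,0,0],
    [0,0,0],
    [0,0,0],
    [0,0,-0.127],
    [0,0,-0.127],
    [0,0,-0.127],
    [0,0,-0.127],
    [0,0,-0.127],
    [0,0,-0.127],
    [0,0,0],
    [0,0,0]
  ]
}}

```text
clock: 6.5
position: [0.6549, -0.1732, 0.0882]
ee_rot: [-3.089, -0.568, 0.001]
force: [0.1, -0.3, -0.0]
width: 0.716
gripper_force: 25.0
```

```bash
python3 go.py .6573 -.1745 .014 -1.2
python3 - <<'E'
from h import *
p=arm.get_image("side");cv2.imwrite("pics/p1.png",cv2.resize(p["frame"][100:280,100:340,::-1],(800,600),interpolation=cv2.INTER_CUBIC))
E
```

```text
t 6.5 pos [ 0.6549 -0.1732  0.0882] q [ 0.22  0.65 -0.06  1.57  0.05  0.92 -1.07] w 6.59 gf 25.0
 target [ 0.6573 -0.1745  0.014  -1.2   ] shift cm [0.18 0.21 7.42] n 2 per [0.09 0.11 3.71]  rot [-0.001  0.    -0.007] m 1 per [-0.001  0.    -0.007]
```

View pics/p1.png

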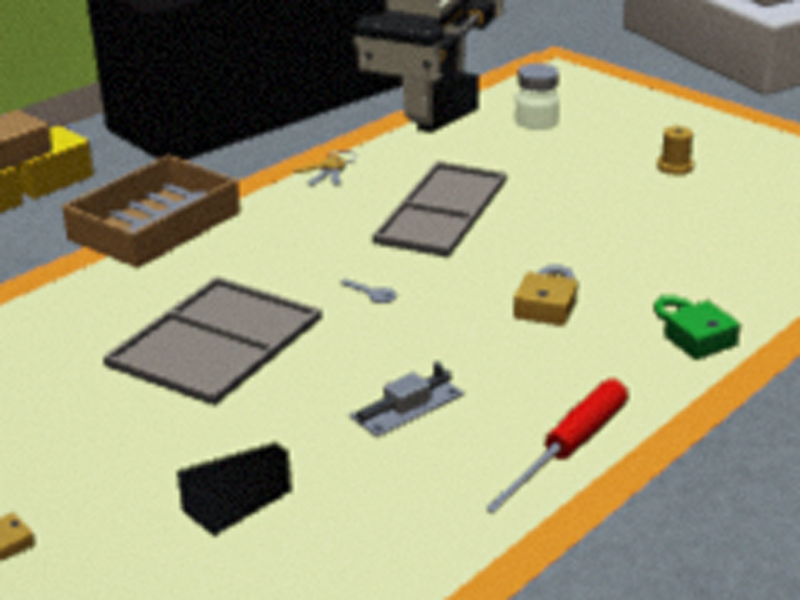

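The wedge is held level over the tray, at (440,95) in the crop. Lower it, release it and lift clear.

{"fn": "carry_out", "kwargs": {
  "claw": [6,6,6,6,6,7.4,7.4,7.4,7.4,7.4,7.4],
  "delta_pos": [
    [0.18,0.21,2],
    [0,0,3],
    [0,0,1.4],
    [0,0,1],
    [0,0,0],
    [0,0,0],
    [0,0,0],
    [0,0,0],
    [0,0,-2],
    [0,0,-3],
    [0,0,-3]
  ],
  "angular": [
    [0,0,0],
    [0,0,0],
    [0,0,0],
    [0,0,0],
    [0,0,0],
    [0,0,0],
    [0,0,0],
    [0,0,0],
    [0,0,0],
    [0,0,0],
    [0,0,0]
  ]
}}

```text
clock: 7.65
position: [0.6574, -0.1745, 0.0957]
ee_rot: [-3.089, -0.574, 0.001]
force: [0.9, 0.1, 0.4]
width: 0.809
gripper_force: 0.0
```

```bash
python3 go.py .4352 .2608 .10 -1.63
```

```text
t 7.65 pos [ 0.6574 -0.1745  0.0957] q [ 0.22  0.64 -0.06  1.56  0.05  0.94 -1.06] w 7.44 gf 0.0
 target [ 0.4352  0.2608  0.1    -1.63  ] shift cm [ -5.09 -48.61  -0.42] n 13 per [-0.39 -3.74 -0.03]  rot [-0.     0.001  0.427] m 4 per [-0.     0.     0.107]
```

{"fn": "carry_out", "kwargs": {
  "claw": [9.18,9.18,9.18,9.18,9.18,9.18,9.18,9.18,9.18,9.18,9.18,9.18,9.18,9.18,9.18,9.18,9.18,9.18,9.18],
  "delta_pos": [
    [-0.39,-3.74,0],
    [-0.39,-3.74,0],
    [-0.39,-3.74,0],
    [-0.39,-3.74,0],
    [-0.39,-3.74,0],
    [-0.39,-3.74,0],
    [-0.39,-3.74,0],
    [-0.39,-3.74,0],
    [-0.39,-3.74,0],
    [-0.39,-3.74,0],
    [-0.39,-3.74,0],
    [-0.39,-3.74,0],
    [-0.39,-3.74,0],
    [0,0,0],
    [0,0,0],
    [0,0,0],
    [0,0,0],
    [0,0,0],
    [0,0,0]
  ],
  "angular": [
    [0,0,0],
    [0,0,0],
    [0,0,0],
    [0,0,0],
    [0,0,0],
    [0,0,0],
    [0,0,0],
    [0,0,0],
    [0,0,0],
    [0,0,0],
    [0,0,0],
    [0,0,0],
    [0,0,0],
    [0,0,0.107],
    [0,0,0.107],
    [0,0,0.107],
    [0,0,0.107],
    [0,0,0],
    [0,0,0]
  ]
}}

```text
clock: 9.55
position: [0.4356, 0.2611, 0.095]
ee_rot: [-3.14, 0.09, -0.001]
force: [0.2, -0.2, 0.5]
width: 0.999
gripper_force: 0.0
```

```bash
python3 go.py .4352 .2608 .009 -1.63
cat > run3.py <<'E'
from fit import *
from go import DOOR
t=arm.get_image("top");s=arm.get_image("side")
def show(p,nm):
    im=p["frame"][...,::-1]
    cv2.imwrite(nm,cv2.resize(im[95:175,180:400] if p is t else im[120:270,110:290],(800,291) if p is t else (720,600),interpolation=cv2.INTER_CUBIC))
show(t,"pics/p2t.png")
def dark(p,uv,r):
    u,v=np.round(uv).astype(int);win=(u-r,v-r,u+r,v+r);a=p["frame"][win[1]:win[3],win[0]:win[2]].max(2).astype(np.float32)
    m=cv2.resize(a,None,fx=S,fy=S,interpolation=cv2.INTER_CUBIC)<np.median(a)*.4
    m=cv2.morphologyEx(m.astype(np.uint8),cv2.MORPH_OPEN,np.ones((9,9)))
    n,l,st,_=cv2.connectedComponentsWithStats(m);return l==1+np.argmax(st[1:,4]),win
X0=(.6573,-.1745)
for nm,p in(("T",t),("S",s)):
    v=[(p,*dark(p,w2px(p,[*X0,.022]),26))];f=fit(v,"wedge",X0,(1.6,1.94,2.3),.004)[0];q=f[1]
    dx,dy=q[0]-DOOR[0],q[1]-DOOR[1];c,sn=np.cos(DOOR[2]),np.sin(DOOR[2])
    print(nm,round(float(f[0]),3),q.round(4),"in tray",round((c*dx+sn*dy)*1000,1),round((-sn*dx+c*dy)*1000,1))
E
python3 run3.py
```

```text
t 9.55 pos [0.4356 0.2611 0.095 ] q [-0.63  0.41 -0.02  2.01  0.01  0.73 -2.29] w 9.19 gf 0.0
 target [ 0.4352  0.2608  0.009  -1.63  ] shift cm [-0.05  0.03  8.6 ] n 3 per [-0.02  0.01  2.87]  rot [-0.    -0.001  0.002] m 1 per [-0.    -0.001  0.002]
T 0.075 [ 0.6548 -0.1737  1.9407] in tray -33.4 -19.0
S 0.078 [ 0.6573 -0.1745  1.9783] in tray -35.0 -21.0
```

View pics/p2t.png

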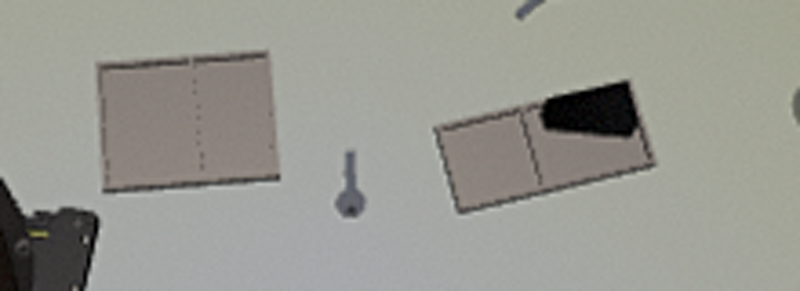

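W2 sits in the wedge pocket along the far wall, at (590,110) in the crop, about (-35,-20) in tray axes. Now pick W1.

{"fn": "carry_out", "kwargs": {
  "claw": [9.18,9.18,9.18,9.18,6,6,6,6,6,6,6,6,6,6,6],
  "delta_pos": [
    [0,0,3],
    [0,0,3],
    [0,0,1.6],
    [0,0,1],
    [0,0,0],
    [0,0,0],
    [0,0,0],
    [0,0,0],
    [0,0,0],
    [0,0,0],
    [0,0,0],
    [0,0,-2],
    [0,0,-3],
    [0,0,-3],
    [0,0,0]
  ],
  "angular": [
    [0,0,0],
    [0,0,0],
    [0,0,0],
    [0,0,0],
    [0,0,0],
    [0,0,0],
    [0,0,0],
    [0,0,0],
    [0,0,0],
    [0,0,0],
    [0,0,0],
    [0,0,0],
    [0,0,0],
    [0,0,0],
    [0,0,0]
  ],
  "force": 25
}}

```text
clock: 11.15
position: [0.4375, 0.2624, 0.0924]
ee_rot: [-3.136, 0.095, -0.008]
force: [0.4, 0.7, 0.1]
width: 0.714
gripper_force: 25.0
```

```bash
python3 go.py .6181 -.1897 .09 -1.2
```

```text
t 11.15 pos [0.4375 0.2624 0.0924] q [-0.63  0.41 -0.02  2.01  0.01  0.72 -2.29] w 6.57 gf 25.0
 target [ 0.6181 -0.1897  0.09   -1.2   ] shift cm [20.75 44.04  0.16] n 13 per [1.6  3.39 0.01]  rot [-0.003 -0.006 -0.431] m 4 per [-0.001 -0.001 -0.108]
```

{"fn": "carry_out", "kwargs": {
  "claw": [6,6,6,6,6,6,6,6,6,6,6,6,6,6,6,6,6,6,6],
  "delta_pos": [
    [1.6,3.39,0],
    [1.6,3.39,0],
    [1.6,3.39,0],
    [1.6,3.39,0],
    [1.6,3.39,0],
    [1.6,3.39,0],
    [1.6,3.39,0],
    [1.6,3.39,0],
    [1.6,3.39,0],
    [1.6,3.39,0],
    [1.6,3.39,0],
    [1.6,3.39,0],
    [1.6,3.39,0],
    [0,0,0],
    [0,0,0],
    [0,0,0],
    [0,0,0],
    [0,0,0],
    [0,0,0]
  ],
  "angular": [
    [0,0,0],
    [0,0,0],
    [0,0,0],
    [0,0,0],
    [0,0,0],
    [0,0,0],
    [0,0,0],
    [0,0,0],
    [0,0,0],
    [0,0,0],
    [0,0,0],
    [0,0,0],
    [0,0,0],
    [0,0,-0.108],
    [0,0,-0.108],
    [0,0,-0.108],
    [0,0,-0.108],
    [0,0,0],
    [0,0,0]
  ]
}}

```text
clock: 13.05
position: [0.6162, -0.1915, 0.0882]
ee_rot: [-3.088, -0.575, 0.001]
force: [-0.1, 0.4, -1.3]
width: 0.715
gripper_force: 25.0
```

```bash
python3 go.py .6181 -.1897 .014 -1.2
```

```text
t 13.05 pos [ 0.6162 -0.1915  0.0882] q [ 0.27  0.6  -0.08  1.66  0.06  0.88 -1.03] w 6.58 gf 25.0
 target [ 0.6181 -0.1897  0.014  -1.2   ] shift cm [ 0.24 -0.1   7.42] n 2 per [ 0.12 -0.05  3.71]  rot [-0.001  0.    -0.002] m 1 per [-0.001  0.    -0.002]
```

{"fn": "carry_out", "kwargs": {
  "claw": [6,6,6,6,6,7.4,7.4,7.4,7.4,7.4,7.4],
  "delta_pos": [
    [0.24,-0.1,2],
    [0,0,3],
    [0,0,1.4],
    [0,0,1],
    [0,0,0],
    [0,0,0],
    [0,0,0],
    [0,0,0],
    [0,0,-2],
    [0,0,-3],
    [0,0,-3]
  ],
  "angular": [
    [0,0,0],
    [0,0,0],
    [0,0,0],
    [0,0,0],
    [0,0,0],
    [0,0,0],
    [0,0,0],
    [0,0,0],
    [0,0,0],
    [0,0,0],
    [0,0,0]
  ]
}}

```text
clock: 14.15
position: [0.6182, -0.1897, 0.0957]
ee_rot: [-3.087, -0.58, 0.001]
force: [0.4, 0.5, 0.1]
width: 0.806
gripper_force: 0.0
```

```bash
python3 go.py .5138 -.378 .10 .371
```

```text
t 14.15 pos [ 0.6182 -0.1897  0.0957] q [ 0.27  0.6  -0.08  1.65  0.06  0.9  -1.03] w 7.42 gf 0.0
 target [ 0.5138 -0.378   0.1     0.371 ] shift cm [-16.57  13.76  -0.43] n 6 per [-2.76  2.29 -0.07]  rot [-1.00e-03  0.00e+00 -1.57e+00] m 12 per [-0.     0.    -0.131]
```

{"fn": "carry_out", "kwargs": {
  "claw": [6,6,6,6,6,6,6,6,6,6,6,6,6,6,6,6,6,6,6,6],
  "delta_pos": [
    [-2.76,2.29,0],
    [-2.76,2.29,0],
    [-2.76,2.29,0],
    [-2.76,2.29,0],
    [-2.76,2.29,0],
    [-2.76,2.29,0],
    [0,0,0],
    [0,0,0],
    [0,0,0],
    [0,0,0],
    [0,0,0],
    [0,0,0],
    [0,0,0],
    [0,0,0],
    [0,0,0],
    [0,0,0],
    [0,0,0],
    [0,0,0],
    [0,0,0],
    [0,0,0]
  ],
  "angular": [
    [0,0,0],
    [0,0,0],
    [0,0,0],
    [0,0,0],
    [0,0,0],
    [0,0,0],
    [0,0,-0.131],
    [0,0,-0.131],
    [0,0,-0.131],
    [0,0,-0.131],
    [0,0,-0.131],
    [0,0,-0.131],
    [0,0,-0.131],
    [0,0,-0.131],
    [0,0,-0.131],
    [0,0,-0.131],
    [0,0,-0.131],
    [0,0,-0.131],
    [0,0,0],
    [0,0,0]
  ]
}}

```text
clock: 16.15
position: [0.5141, -0.378, 0.0949]
ee_rot: [1.776, 2.591, 0.0]
force: [-0.9, 0.1, -0.3]
width: 0.649
gripper_force: 0.0
```

```bash
python3 go.py .5138 -.378 .014 .371
```

```text
t 16.15 pos [ 0.5141 -0.378   0.0949] q [ 0.86  0.63 -0.48  1.65  0.34  0.94  0.63] w 5.97 gf 0.0
 target [ 0.5138 -0.378   0.014   0.371 ] shift cm [ 0.02 -0.02  8.09] n 3 per [ 0.01 -0.01  2.7 ]  rot [ 0.     0.    -0.002] m 1 per [ 0.     0.    -0.002]
```

{"fn": "carry_out", "kwargs": {
  "claw": [6,6,6,6,2,2,2,2,2,2,2,2,2,2,2,2],
  "delta_pos": [
    [0,0,3],
    [0,0,3],
    [0,0,1.2],
    [0,0,0.9],
    [0,0,0],
    [0,0,0],
    [0,0,0],
    [0,0,0],
    [0,0,0],
    [0,0,0],
    [0,0,0],
    [0,0,0],
    [0,0,-2],
    [0,0,-3],
    [0,0,-3.5],
    [0,0,0]
  ],
  "angular": [
    [0,0,0],
    [0,0,0],
    [0,0,0],
    [0,0,0],
    [0,0,0],
    [0,0,0],
    [0,0,0],
    [0,0,0],
    [0,0,0],
    [0,0,0],
    [0,0,0],
    [0,0,0],
    [0,0,0],
    [0,0,0],
    [0,0,0],
    [0,0,0]
  ],
  "force": 25
}}

```text
clock: 17.75
position: [0.5169, -0.3789, 0.1036]
ee_rot: [1.767, 2.588, 0.001]
force: [0.7, 0.5, -0.6]
width: 0.321
gripper_force: 25.0
```

```bash
python3 go.py .6076 -.1048 .10 .371
python3 - <<'E'
from h import *
t=arm.get_image("top");s=arm.get_image("side")
a=cv2.resize(t["frame"][95:175,270:400],(800,492),interpolation=cv2.INTER_CUBIC);cv2.imwrite("pics/p3.png",a[...,::-1])
cv2.imwrite("pics/p3s.png",cv2.resize(s["frame"][80:200,190:350,::-1],(800,600),interpolation=cv2.INTER_CUBIC))
E
```

```text
t 17.75 pos [ 0.5169 -0.3789  0.1036] q [ 0.86  0.62 -0.48  1.64  0.34  0.95  0.64] w 2.96 gf 25.0
 target [ 0.6076 -0.1048  0.1     0.371 ] shift cm [22.23 18.43  0.31] n 8 per [2.78 2.3  0.04]  rot [0.005 0.006 0.002] m 1 per [0.005 0.006 0.002]
```

View pics/p3.png

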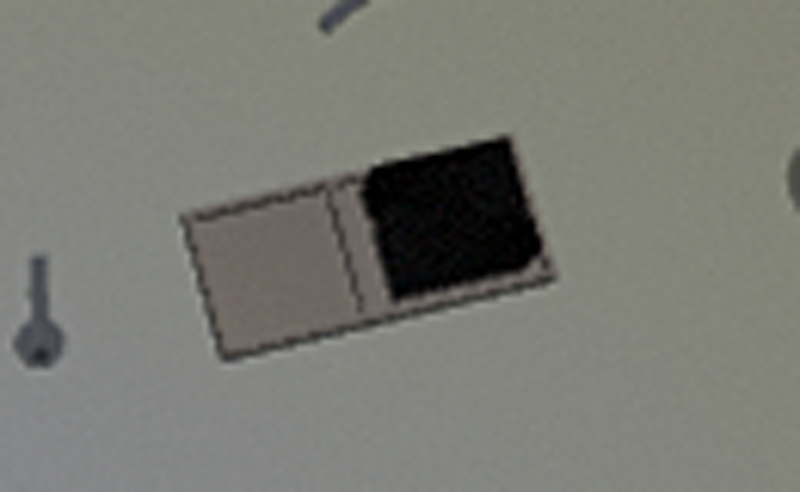

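View pics/p3s.png

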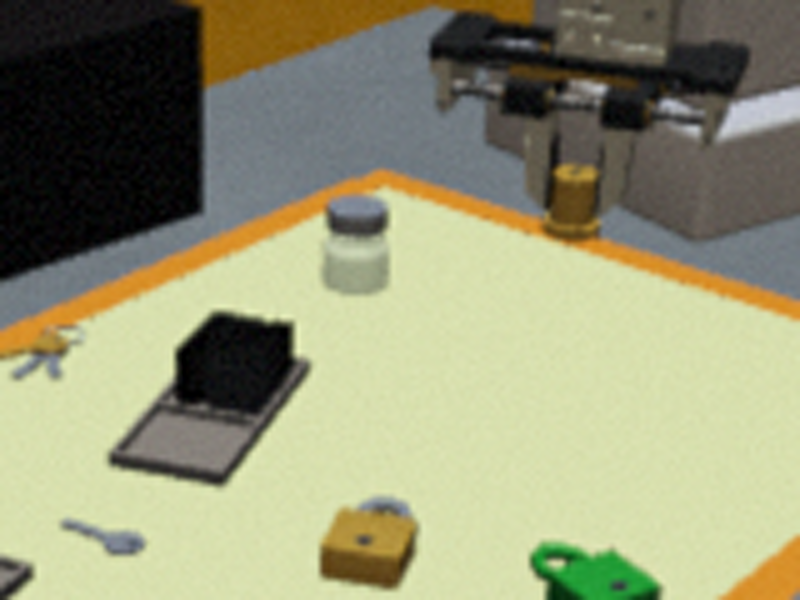

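Both wedges are packed as a flat rectangle in their pocket, at (450,215) in the top crop. The cylinder is held upright, at (575,200) in the side crop. Carry it to the square pocket.

{"fn": "carry_out", "kwargs": {
  "claw": [2,2,2,2,2,2,2,2,2,2],
  "delta_pos": [
    [2.78,2.3,0],
    [2.78,2.3,0],
    [2.78,2.3,0],
    [2.78,2.3,0],
    [2.78,2.3,0],
    [2.78,2.3,0],
    [2.78,2.3,0],
    [2.78,2.3,0],
    [0,0,0],
    [0,0,0]
  ],
  "angular": [
    [0,0,0],
    [0,0,0],
    [0,0,0],
    [0,0,0],
    [0,0,0],
    [0,0,0],
    [0,0,0],
    [0,0,0],
    [0,0,0],
    [0,0,0]
  ]
}}

```text
clock: 18.85
position: [0.6037, -0.1025, 0.0973]
ee_rot: [-1.767, -2.595, 0.002]
force: [-0.2, -0.6, -0.8]
width: 0.322
gripper_force: 25.0
```

```bash
python3 go.py .6076 -.1048 .0185 .371
```

```text
t 18.85 pos [ 0.6037 -0.1025  0.0973] q [ 0.42  0.6  -0.5   1.71  0.34  0.92  0.16] w 2.97 gf 25.0
 target [ 0.6076 -0.1048  0.0185  0.371 ] shift cm [-0.36  0.3   7.88] n 2 per [-0.18  0.15  3.94]  rot [-0.002 -0.001  0.004] m 1 per [-0.002 -0.001  0.004]
```

{"fn": "carry_out", "kwargs": {
  "claw": [2,2,2,2,2,4.6,4.6,4.6,4.6,4.6,4.6],
  "delta_pos": [
    [-0.36,0.3,2],
    [0,0,3],
    [0,0,1.9],
    [0,0,0.98],
    [0,0,0],
    [0,0,0],
    [0,0,0],
    [0,0,0],
    [0,0,-2],
    [0,0,-3],
    [0,0,-3]
  ],
  "angular": [
    [0,0,0],
    [0,0,0],
    [0,0,0],
    [0,0,0],
    [0,0,0],
    [0,0,0],
    [0,0,0],
    [0,0,0],
    [0,0,0],
    [0,0,0],
    [0,0,0]
  ]
}}

```text
clock: 19.95
position: [0.6083, -0.1059, 0.1009]
ee_rot: [-1.771, -2.595, 0.0]
force: [0.2, 0.2, 1.7]
width: 0.502
gripper_force: 0.0
```

```bash
python3 go.py .4417 -.074 .10 .448
```

```text
t 19.95 pos [ 0.6083 -0.1059  0.1009] q [ 0.42  0.6  -0.5   1.7   0.34  0.93  0.16] w 4.62 gf 0.0
 target [ 0.4417 -0.074   0.1     0.448 ] shift cm [  9.04 -14.35   0.1 ] n 5 per [ 1.81 -2.87  0.02]  rot [-0.    -0.    -0.075] m 1 per [-0.    -0.    -0.075]
```

{"fn": "carry_out", "kwargs": {
  "claw": [7,7,7,7,7,7,7,7],
  "delta_pos": [
    [1.81,-2.87,0],
    [1.81,-2.87,0],
    [1.81,-2.87,0],
    [1.81,-2.87,0],
    [1.81,-2.87,0],
    [0,0,0],
    [0,0,0],
    [0,0,0]
  ],
  "angular": [
    [0,0,0],
    [0,0,0],
    [0,0,0],
    [0,0,0],
    [0,0,0],
    [0,0,-0.075],
    [0,0,0],
    [0,0,0]
  ]
}}

```text
clock: 20.75
position: [0.4429, -0.0741, 0.1004]
ee_rot: [1.675, 2.656, 0.001]
force: [0.5, 0.7, 0.5]
width: 0.762
gripper_force: 0.0
```

```bash
python3 go.py .4417 -.074 .0075 .448
```

```text
t 20.75 pos [ 0.4429 -0.0741  0.1004] q [ 0.51  0.38 -0.58  2.1   0.31  0.74  0.18] w 7.01 gf 0.0
 target [ 0.4417 -0.074   0.0075  0.448 ] shift cm [ 0.07 -0.12  9.29] n 3 per [ 0.02 -0.04  3.1 ]  rot [ 0.001  0.001 -0.002] m 1 per [ 0.001  0.001 -0.002]
```

{"fn": "carry_out", "kwargs": {
  "claw": [7,7,7,7,3.5,3.5,3.5,3.5,3.5,3.5,3.5,3.5,3.5,3.5,3.5,3.5],
  "delta_pos": [
    [0.07,-0.12,3],
    [0,0,3],
    [0,0,2.3],
    [0,0,1],
    [0,0,0],
    [0,0,0],
    [0,0,0],
    [0,0,0],
    [0,0,0],
    [0,0,0],
    [0,0,0],
    [0,0,0],
    [0,0,-2],
    [0,0,-3],
    [0,0,-3.5],
    [0,0,0]
  ],
  "angular": [
    [0,0,0],
    [0,0,0],
    [0,0,0],
    [0,0,0],
    [0,0,0],
    [0,0,0],
    [0,0,0],
    [0,0,0],
    [0,0,0],
    [0,0,0],
    [0,0,0],
    [0,0,0],
    [0,0,0],
    [0,0,0],
    [0,0,0],
    [0,0,0]
  ],
  "force": 45
}}

```text
clock: 22.35
position: [0.4429, -0.0739, 0.0956]
ee_rot: [1.67, 2.654, 0.004]
force: [0.3, 0.1, -2.3]
width: 0.498
gripper_force: 44.9
```

```bash
python3 go.py .5868 .1667 .09 1.784
```

```text
t 22.35 pos [ 0.4429 -0.0739  0.0956] q [ 0.51  0.39 -0.58  2.11  0.32  0.72  0.17] w 4.58 gf 44.9
 target [0.5868 0.1667 0.09   1.784 ] shift cm [15.47 23.38  0.63] n 8 per [1.93 2.92 0.08]  rot [ 0.002  0.007 -1.336] m 10 per [ 0.     0.001 -0.134]
```

{"fn": "carry_out", "kwargs": {
  "claw": [3.5,3.5,3.5,3.5,3.5,3.5,3.5,3.5,3.5,3.5,3.5,3.5,3.5,3.5,3.5,3.5,3.5,3.5,3.5,3.5],
  "delta_pos": [
    [1.93,2.92,0],
    [1.93,2.92,0],
    [1.93,2.92,0],
    [1.93,2.92,0],
    [1.93,2.92,0],
    [1.93,2.92,0],
    [1.93,2.92,0],
    [1.93,2.92,0],
    [0,0,0],
    [0,0,0],
    [0,0,0],
    [0,0,0],
    [0,0,0],
    [0,0,0],
    [0,0,0],
    [0,0,0],
    [0,0,0],
    [0,0,0],
    [0,0,0],
    [0,0,0]
  ],
  "angular": [
    [0,0,0],
    [0,0,0],
    [0,0,0],
    [0,0,0],
    [0,0,0],
    [0,0,0],
    [0,0,0],
    [0,0,0],
    [0,0,-0.134],
    [0,0,-0.134],
    [0,0,-0.134],
    [0,0,-0.134],
    [0,0,-0.134],
    [0,0,-0.134],
    [0,0,-0.134],
    [0,0,-0.134],
    [0,0,-0.134],
    [0,0,-0.134],
    [0,0,0],
    [0,0,0]
  ]
}}

```text
clock: 24.35
position: [0.5839, 0.1662, 0.0912]
ee_rot: [0.334, -3.123, 0.0]
force: [-0.2, -0.5, -3.2]
width: 0.499
gripper_force: 44.9
```

```bash
python3 go.py .5868 .1667 .0125 1.784
python3 - <<'E'
from h import *
s=arm.get_image("side")
cv2.imwrite("pics/p4s.png",cv2.resize(s["frame"][100:260,90:310,::-1],(800,582),interpolation=cv2.INTER_CUBIC))
E
```

```text
t 24.35 pos [0.5839 0.1662 0.0912] q [ 0.19  0.71 -0.87  1.71  0.62  1.02  0.89] w 4.6 gf 44.9
 target [0.5868 0.1667 0.0125 1.784 ] shift cm [-0.3  -0.01  7.87] n 2 per [-0.15 -0.01  3.94]  rot [ 0.    -0.001 -0.   ] m 1 per [ 0.    -0.001 -0.   ]
```

View pics/p4s.png

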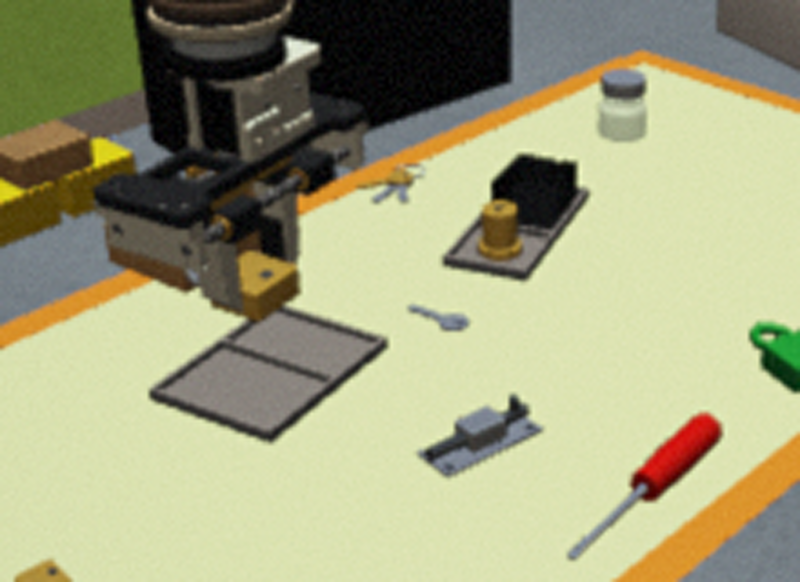

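The cylinder stands in its pocket at (500,230), and the padlock is held level. Lower and release.

{"fn": "carry_out", "kwargs": {
  "claw": [3.5,3.5,3.5,3.5,3.5,5.6,5.6,5.6,5.6,5.6,5.6],
  "delta_pos": [
    [-0.3,0,2],
    [0,0,3],
    [0,0,1.9],
    [0,0,1],
    [0,0,0],
    [0,0,0],
    [0,0,0],
    [0,0,0],
    [0,0,-2],
    [0,0,-3],
    [0,0,-3]
  ],
  "angular": [
    [0,0,0],
    [0,0,0],
    [0,0,0],
    [0,0,0],
    [0,0,0],
    [0,0,0],
    [0,0,0],
    [0,0,0],
    [0,0,0],
    [0,0,0],
    [0,0,0]
  ]
}}

```text
clock: 25.5
position: [0.5869, 0.1671, 0.0937]
ee_rot: [0.34, -3.123, -0.0]
force: [0.3, 0.4, -0.4]
width: 0.608
gripper_force: 0.0
```

```bash
python3 go.py .4348 .1023 .09 3.018
```

```text
t 25.5 pos [0.5869 0.1671 0.0937] q [ 0.19  0.71 -0.87  1.7   0.62  1.03  0.89] w 5.59 gf 0.0
 target [0.4348 0.1023 0.09   3.018 ] shift cm [16.25 -3.06  0.38] n 5 per [ 3.25 -0.61  0.08]  rot [ 0.   -0.   -1.23] m 9 per [ 0.    -0.    -0.137]
```

{"fn": "carry_out", "kwargs": {
  "claw": [5,5,5,5,5,5,5,5,5,5,5,5,5,5,5,5,5,5,5,5],
  "delta_pos": [
    [3.25,-0.61,0],
    [3.25,-0.61,0],
    [3.25,-0.61,0],
    [3.25,-0.61,0],
    [3.25,-0.61,0],
    [0,0,0],
    [0,0,0],
    [0,0,0],
    [0,0,0],
    [0,0,0],
    [0,0,0],
    [0,0,0],
    [0,0,0],
    [0,0,0],
    [0,0,0],
    [0,0,0],
    [0,0,0],
    [0,0,0],
    [0,0,0],
    [0,0,0]
  ],
  "angular": [
    [0,0,0],
    [0,0,0],
    [0,0,0],
    [0,0,0],
    [0,0,0],
    [0,0,0.137],
    [0,0,0.137],
    [0,0,0.137],
    [0,0,0.137],
    [0,0,0.137],
    [0,0,0.137],
    [0,0,0.137],
    [0,0,0.137],
    [0,0,0.137],
    [0,0,0.137],
    [0,0,0.137],
    [0,0,0.137],
    [0,0,0.137],
    [0,0,0.137],
    [0,0,0]
  ]
}}

```text
clock: 27.5
position: [0.4352, 0.1027, 0.0933]
ee_rot: [2.363, 2.07, 0.001]
force: [0.3, 0.8, 0.4]
width: 0.542
gripper_force: 0.0
```

```bash
python3 go.py .4348 .1023 .0075 -.124
```

```text
t 27.5 pos [0.4352 0.1027 0.0933] q [ 0.03  0.37 -0.47  2.12  0.26  0.71 -0.75] w 4.98 gf 0.0
 target [ 0.4348  0.1023  0.0075 -0.124 ] shift cm [-0.04 -0.05  8.58] n 3 per [-0.01 -0.02  2.86]  rot [ 0.001 -0.    -0.008] m 1 per [ 0.001 -0.    -0.008]
```

{"fn": "carry_out", "kwargs": {
  "claw": [5,5,5,5,1.5,1.5,1.5,1.5,1.5,1.5,1.5,1.5,1.5,1.5,1.5,1.5],
  "delta_pos": [
    [0,0,3],
    [0,0,3],
    [0,0,1.6],
    [0,0,1],
    [0,0,0],
    [0,0,0],
    [0,0,0],
    [0,0,0],
    [0,0,0],
    [0,0,0],
    [0,0,0],
    [0,0,0],
    [0,0,-2],
    [0,0,-3],
    [0,0,-3.5],
    [0,0,0]
  ],
  "angular": [
    [0,0,0],
    [0,0,0],
    [0,0,0],
    [0,0,0],
    [0,0,0],
    [0,0,0],
    [0,0,0],
    [0,0,0],
    [0,0,0],
    [0,0,0],
    [0,0,0],
    [0,0,0],
    [0,0,0],
    [0,0,0],
    [0,0,0],
    [0,0,0]
  ],
  "force": 35
}}

```text
clock: 29.1
position: [0.4374, 0.1032, 0.0956]
ee_rot: [2.359, 2.07, 0.009]
force: [0.9, -0.3, -2.1]
width: 0.235
gripper_force: 35.0
```

```bash
python3 go.py .618 .1029 .09 -1.358
```

```text
t 29.1 pos [0.4374 0.1032 0.0956] q [ 0.04  0.37 -0.48  2.11  0.26  0.71 -0.75] w 2.16 gf 35.0
 target [ 0.618   0.1029  0.09   -1.358 ] shift cm [ 2.31 17.91  0.68] n 5 per [0.46 3.58 0.14]  rot [ 0.004 -0.006  1.228] m 9 per [ 0.    -0.001  0.136]
```

{"fn": "carry_out", "kwargs": {
  "claw": [1.5,1.5,1.5,1.5,1.5,1.5,1.5,1.5,1.5,1.5,1.5,1.5,1.5,1.5,1.5,1.5],
  "delta_pos": [
    [0.46,3.58,0],
    [0.46,3.58,0],
    [0.46,3.58,0],
    [0.46,3.58,0],
    [0.46,3.58,0],
    [0,0,0],
    [0,0,0],
    [0,0,0],
    [0,0,0],
    [0,0,0],
    [0,0,0],
    [0,0,0],
    [0,0,0],
    [0,0,0],
    [0,0,0],
    [0,0,0]
  ],
  "angular": [
    [0,0,0],
    [0,0,0],
    [0,0,0],
    [0,0,0],
    [0,0,0],
    [0,0,0.137],
    [0,0,0.137],
    [0,0,0.137],
    [0,0,0.137],
    [0,0,0.137],
    [0,0,0.137],
    [0,0,0.137],
    [0,0,0.137],
    [0,0,0.137],
    [0,0,0],
    [0,0,0]
  ]
}}

```text
clock: 30.7
position: [0.6152, 0.1019, 0.0914]
ee_rot: [3.123, 0.332, -0.001]
force: [0.3, 0.2, -1.0]
width: 0.235
gripper_force: 35.0
```

```bash
python3 go.py .618 .1029 .0125 -1.358
python3 - <<'E'
from h import *
s=arm.get_image("side")
cv2.imwrite("pics/p5s.png",cv2.resize(s["frame"][100:260,90:310,::-1],(800,582),interpolation=cv2.INTER_CUBIC))
E
```

```text
t 30.7 pos [0.6152 0.1019 0.0914] q [-0.18  0.57 -0.11  1.71  0.08  0.86 -1.68] w 2.16 gf 35.0
 target [ 0.618   0.1029  0.0125 -1.358 ] shift cm [ 0.31 -0.04  7.89] n 2 per [ 0.15 -0.02  3.94]  rot [ 0.001  0.001 -0.001] m 1 per [ 0.001  0.001 -0.001]
```

View pics/p5s.png

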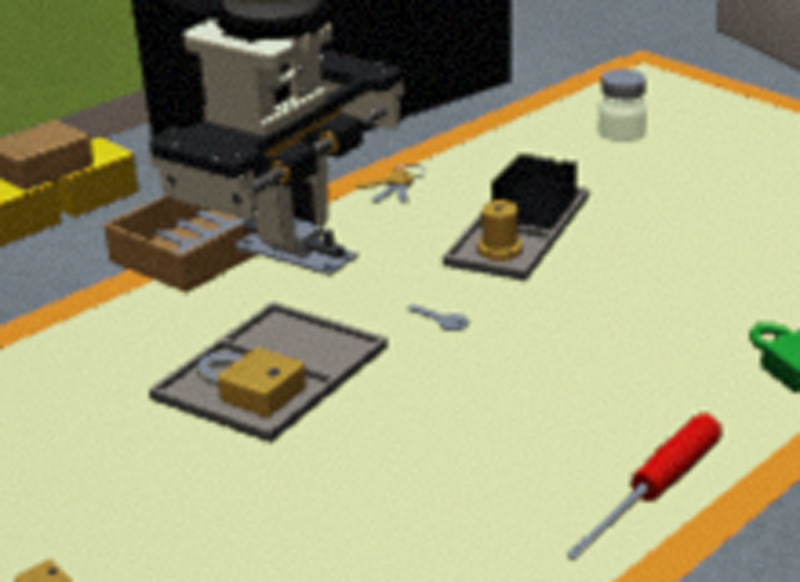

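The padlock lies in its pocket at (260,378), and the bolt is held level at (300,250). Lower and release.

{"fn": "carry_out", "kwargs": {
  "claw": [1.5,1.5,1.5,1.5,1.5,3.2,3.2,3.2,3.2,3.2,3.2,3.2,3.2,3.2,3.2],
  "delta_pos": [
    [0.31,0,2],
    [0,0,3],
    [0,0,1.9],
    [0,0,1],
    [0,0,0],
    [0,0,0],
    [0,0,0],
    [0,0,0],
    [0,0,-2],
    [0,0,-4],
    [0,0,-4],
    [-3,3,-3],
    [-3,4,0],
    [-3,4,0],
    [-3,4,0]
  ],
  "angular": [
    [0,0,0],
    [0,0,0],
    [0,0,0],
    [0,0,0],
    [0,0,0],
    [0,0,0],
    [0,0,0],
    [0,0,0],
    [0,0,0],
    [0,0,0],
    [0,0,0],
    [0,0,0],
    [0,0,0],
    [0,0,0],
    [0,0,0]
  ]
}}

```text
clock: 32.25
position: [0.5322, -0.0691, 0.1427]
ee_rot: [3.124, 0.327, 0.003]
force: [1.2, -1.2, -0.6]
width: 0.353
gripper_force: 0.0
```

```bash
cat > run4.py <<'E'
from fit import *
from go import *
M["pad"]+=[box(22,44,8,16,8,16),box(22,44,-16,-8,8,16),box(44,50,-15,-6,8,16),box(44,50,6,15,8,16),box(48,56,-10,10,8,16)]
t=arm.get_image("top");s=arm.get_image("side")
print(arm.observe()["position"])
D={"T":((.6225,-.1469,1.945),(.6076,.1413,.206)),"S":((.6278,-.152,1.938),(.612,.1391,.222))}
for nm,p in(("T",t),("S",s)):
    im=cv2.resize(p["frame"],None,fx=4,fy=4,interpolation=cv2.INTER_CUBIC)[...,::-1].copy()
    d,g=D[nm]
    for m,q,z in (("door",d,0),("gate",g,0),("wedge",(*tr(d,-.035,-.021),d[2]),.004),("wedge",(*tr(d,-.035,.021),d[2]+np.pi),.004),("cyl",(*tr(d,.048,0),0),.004),("pad",(*tr(g,-.017,.031),g[2]),.004),("bolt",(*tr(g,0,-.038),g[2]),.004)):
        r=render(p,m,q,(0,0,512,384),z);c,_=cv2.findContours(r.astype(np.uint8),0,1);cv2.drawContours(im,c,-1,(0,0,255),1)
    im=im[95*4:175*4,180*4:400*4] if nm=="T" else im[120*4:270*4,90*4:290*4]
    cv2.imwrite(f"pics/fin_{nm}.png",cv2.resize(im,(800,291 if nm=="T" else 600),interpolation=cv2.INTER_AREA))
    print([(np.round(np.array(k["centre"])*[512,384],1).tolist(),round(k["conf"],2)) for k in arm.place_of("small_padlock",p)])
E
python3 run4.py
```

```text
[ 0.52972876 -0.07568644  0.14224362]
[([143.5, 147.4], 0.53)]
[([104.4, 263.6], 0.71)]
```

View pics/fin_T.png

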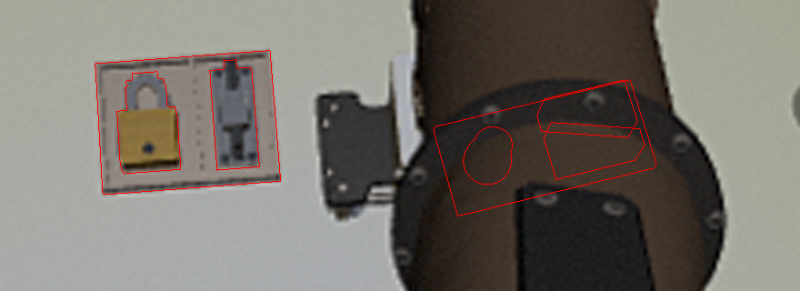

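View pics/fin_S.png

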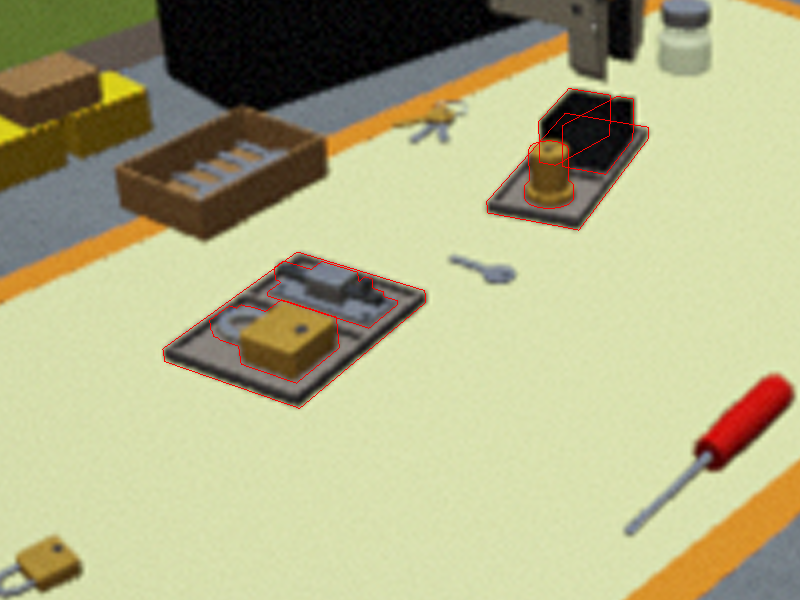

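All five items match their target outlines. In the side crop the bolt is at (330,285), the padlock at (290,335), the cylinder at (550,170) and the wedges at (590,125). The small padlock at (48,563) hasn't moved and the arm is clear.

```bash
python3 -c "
from cell import arm
s=arm.observe();print(s['clock'],abs(s['dq']).max(),s['gripper_force']);print(arm.sign_off())"
```

```text
32.45 0.04135842187900761 0.0
the job is handed in; nothing more can be done
None
```

Both orders are made up and handed in after about 32 s on the robot clock, with all five items at their targets in the last camera check; the sign-off returned no verdict.

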